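# Clear the laminator: pop the push-latch hood, press the release button, relatch the hood

## Task

The laminator for the name cards has jammed. Press down on its orange hood and let go so that it pops open, press the red release button underneath it all the way in and let it come back, then swing the hood down and press it again until it latches shut. Only push with the fingertips: nothing is to be picked up, and the loose things standing on and around the laminator stay where they are.

Things in the scene. Friction and masses are not known exactly. Their poses are not given: they have to be found in the camera images.
- laminator: white desktop laminator with a blue band, fixed to the table, 170 (x) by 380 (y) by 75 high (all sizes here in mm); origin at the centre of its underside. The orange hood stands on its top, on the half toward its own +y. The hood's hinge line runs along the laminator's y; x points from the hinge to the hood's free edge
- hood_hinge (a point): middle of the hood's hinge line, 10 above the laminator's top face, 45 toward -x and 75 toward +y from the laminator's origin; axes as the laminator's. With the hood fully open its outer face stands almost upright and faces the laminator's -x: to shut it, push that face toward +x, then down
- hood_mark (a point): centre of the round white press mark (diameter 24) on the hood's outer top face, 62 in front of the hinge line and, shut, 30 above it. The hood is a hollow cap with 3 to 4 thick walls, 100 wide along y, from 4 behind to 84 in front of the hinge line. The point turns with it: z is the top face's outward normal, x points from hinge to free edge
- hood (a joint): hood angle (rad): 0 = latched shut, growing as the free edge swings up and back; a spring takes it to the open stop at 1.3 in 0.7 s. Push-push latch: press the shut hood in past -0.1 (6 mm at the mark; stop at -0.12, 7.5 mm) and let go: it pops open. Swing it down, press as deep and let go: it latches at about 0. Shallower presses do not toggle it. Pressing at the mark takes 2 to 4 N, more when fast; the stop is firm
- button_top (a point): centre of the top of the round red button (diameter 26) under the hood, 45 in front of the hinge line and 16 above it when not pressed; it moves down with the button. It stands in a black collar of diameter 38 and can be reached only while the hood is open
- button (a joint): travel of the red button (m), 0 = out, 0.005 = all the way in; pressed straight down, springs back, all the way in takes about 4.5 N
- tape_roll: yellow roll of tape lying flat on top of the laminator, outer diameter 64, height 20; origin at the centre of its underside
- bauble: red Christmas bauble with a flat foot standing on top of the laminator, diameter 56, height 60; origin at the centre of its underside
- glue: yellow glue bottle with a red neck standing on the table, diameter 57, height 128; origin at the centre of its underside
- pine_cone: brown pine cone standing on the table, diameter 64, height 72; origin at the centre of its underside
- bead_jar: amber jar with a green cap standing on the table, diameter 60, height 75; origin at the centre of its underside
- pen_mug: blue pot with four marker pens standing on the table, diameter 76, pens to height 130; origin at the centre of its underside

How it is judged:
By the outcome, as a careful person would: the job done as asked, in the order asked, and still so for the second after the job is handed in, with the robot touching nothing.
It also fails if it takes over 58 s, if anything falls off the work surface, if the arm or the gripper's body presses on something with over 40 N, if the wrist force passes 120 N, or if a joint passes its speed limit or range.

## Robot

A 6-joint arm with a two-finger parallel gripper is mounted at the origin on the work surface. World frame = base frame: x ahead of the robot, y to its left, z up, the work surface at z = 0. Lengths are in m, angles in degrees, forces in N, time in s.
With the tool pointing down it reaches from about 0.35 to 0.875 m from the base axis. Payload 4.2 kg.
Tool frame: the origin (TCP) lies between the finger pads; the fingertips stand 17 mm ahead of it and the grasp point (between the pads) lies 2 mm behind it; z points along the fingers, y is the line along which they close (so a half turn about z gives the same grasp; the last joint's range is limited). The gripper opens to 87 mm and grips with 3 to 60 N. Pads are 19 mm wide; open, the fingers measure 117 mm over their backs; the gripper's body (75 mm by 190 mm) begins 51 mm behind the grasp point.
Start: joints at [82.598, 22.042, 0.453, 0, -68.411, -14.817], TCP at [0.236, 0.579, 0.203] pointing down, gripper open.
Joint ranges: [-179.83, 179.83], [-69.29, 118.12], [-61.27, 80.66], [-181.25, 117.63], [-171.15, -9.14], [-177.46, 177.46]. Speed limits (degrees/s): [159.86, 159.86, 180, 180, 180, 180].

## Interface

Orientations are given as a 3x3 rotation matrix whose columns are the frame's x, y, z axes.
In Python, from station import sense, capture, r, masks_of gives the robot as it stands.
- The arm moves only by the tool apply_moves, never from a script. Its argument "steps" is a list that holds one entry, the list of rows, each a list of 7 numbers: the opening, from 0 (shut) to 1 (fully open), then the shift along the tool's x, y, z in mm, then the turn, a rotation vector about the tool's x, y, z in rad. A call has 1 to 12 rows; each row shifts and turns the commanded pose from where the row before left it, along the tool's axes as they then stand; what a row does not reach is not made up. A row lasts 1/8 s, in which the tool goes at most 62.5 mm and 10.7 degrees, less where a joint would pass 70% of its speed; a pose out of reach is approached as far as the arm can. A call with a gripper value outside its range is refused whole. The fingers move at their own pace and stop on an object; the grip force is fixed at half the most. Time passes only in rows, so rows that do not move let the fingers close. It gives the time, the measured TCP pose, the force and the opening at its end, in the units of the state.
- sense(): the state, without advancing time (a new reading comes with each control period).
- capture(name): name is "scene" or "top"; returns a dict with "color" (480x640x3 uint8, red, green, blue), "vfov" (degrees; the focal length in pixels is half the picture's height over the tangent of half this angle, whatever the lens; pixels are square), "cx", "cy" (the principal point, pixels), "T" (4x4, takes a point from camera to world coordinates). Camera axes: x right, y down, z forward; pixel columns grow to the right and rows downward; lengths in m; the calibration is good to about 2 mm. A picture is of the moment at which its call begins. There is no depth.
- r.finish_job(): hands the job in, once; it reports no verdict.
Trained networks look in a picture, given as the dict that the camera call returned (one of the last four; its "shot" number tells which), for a name from the list of things; names that differ only in an ending like _2 or _b are one class to them, and where a whole thing is asked for, a point or a joint stands for the part that bears it (a point fixed in the world has none). Each returns a list of dicts, best first, with "confidence" (0 to 1); they miss things now and then, are a little off and sometimes report something else, mostly with a low value. They report only what shows in the picture. A call takes as long as a camera call.
- masks_of(picture, thing): "pixels" (480x640 bool, what is visible of it) and "box" ([left, top, width, height] in pixels, round what is visible of it).
The state is a dict: "time_s": time; "joints": joint angles; "joint_velocities": joint speeds; "effort": joint torques, N m; "tcp_pos": TCP position; "ee_rot": TCP orientation; "wrist_force": force on the tool from outside, world axes, zero at the start; "moment": the same for the moment, N m; "gripper_width": opening from 0.0 (shut) to 1.0 (fully open).
Only numpy, scipy, OpenCV 4.12 (cv2) and the standard library are available. Lean on these libraries where they do the work, as an engineer would, in place of code of your own. Each camera call takes 0.05 s, during which the arm holds its last target. There are 200 camera calls.

## Working session

There is one attempt and no reset: what is moved stays moved. The work goes in short steps, Python scripts to look and compute and a tool call to move; the robot and the scene stay as the last step left them, time stands still between calls to the robot, and variables do not carry over. Pictures are saved under pics/ and viewed, on a budget of 10 in all, crops included, one or two more only if the job needs it, and the job is handed in when it is done.

Besides the shell and the picture viewer there is one more tool, called after "Emit:" by a JSON object that holds its "fn" and its "kwargs", one argument or row to a line. apply_moves: Moves the arm, as the interface text tells. Its arguments: {"type":"object","properties":{"steps":{"type":"array","items":{"type":"array","items":{"type":"array","items":{"type":"number"}}}}},"required":["steps"]}

```bash
mkdir -p pics; cat > h.py <<'E'
import numpy as np, cv2
from station import sense, capture, r, masks_of
def K(c):
    f=240/np.tan(np.radians(c["vfov"])/2); return f,c["cx"],c["cy"]
def ray(c,u,v):
    f,cx,cy=K(c); T=np.array(c["T"]); d=T[:3,:3]@np.array([(u-cx)/f,(v-cy)/f,1]); return T[:3,3],d
def atz(c,u,v,z):
    o,d=ray(c,u,v); return o+d*(z-o[2])/d[2]
def proj(c,p):
    f,cx,cy=K(c); T=np.array(c["T"]); q=T[:3,:3].T@(np.array(p)-T[:3,3]); return f*q[0]/q[2]+cx,f*q[1]/q[2]+cy
def save(c,n): cv2.imwrite(f"pics/{n}.png",c["color"][:,:,::-1])
E
python3 - <<'E'
from h import *
s=sense(); print({k:np.round(v,3).tolist() for k,v in s.items()})
for n in("scene","top"):
    c=capture(n); save(c,n+"0"); print(n,np.round(c["T"],3).tolist(),c["vfov"],c["cx"],c["cy"])
    for t in("laminator","hood_mark","hood","tape_roll","bauble","glue","pine_cone","bead_jar","pen_mug"):
        m=masks_of(c,t)
        for x in m[:2]:
            p=x["pixels"]; print(t,round(x["confidence"],2),x["box"],np.argwhere(p).mean(0)[::-1].round(1))
E
```

```text
{'time_s': 0.0, 'joints': [82.597, 22.09, 0.38, -0.03, -68.409, -14.817], 'joint_velocities': [-0.028, 0.038, -0.057, 0.046, -0.014, -0.033], 'effort': [0.0, -39.066, 18.74, 4.22, 0.011, -0.0], 'tcp_pos': [0.236, 0.578, 0.202], 'ee_rot': [[0.926, -0.378, -0.001], [-0.378, -0.926, -0.002], [0.0, 0.002, -1.0]], 'wrist_force': [-0.589, -0.6, 0.255], 'moment': [-0.069, 0.02, 0.029], 'gripper_width': 1.0}
scene [[-0.897, 0.269, -0.35, 0.858], [0.442, 0.565, -0.697, 0.694], [0.01, -0.78, -0.626, 0.728], [0.0, 0.0, 0.0, 1.0]] 50.58574697930156 315.5878294232747 237.09656444557865
laminator 0.6 [201.9, 224.5, 199.1, 162.5] [306.5 302.4]
hood_mark 0.78 [292.1, 260.6, 75.0, 60.3] [327.3 289.5]
hood 0.72 [289.0, 259.0, 74.3, 65.6] [327.8 289.8]
hood 0.36 [205.9, 224.0, 196.8, 163.3] [306.8 302.6]
tape_roll 0.56 [250.6, 256.0, 33.8, 26.8] [268.4 267.8]
bauble 0.58 [244.8, 205.2, 33.6, 34.0] [259.3 224.2]
glue 0.82 [259.7, 138.2, 23.3, 50.5] [269.8 164.7]
glue 0.27 [436.2, 345.3, 60.4, 82.3] [465.6 386.6]
pine_cone 0.6 [350.9, 460.5, 41.5, 18.8] [370.2 471.2]
bead_jar 0.56 [197.9, 156.3, 28.8, 32
[... 257 characters left out ...]
 0.6 [197.8, 151.0, 186.9, 118.7] [288.2 212.8]
laminator 0.3 [496.0, 196.8, 37.0, 30.3] [514.1 211.3]
hood_mark 0.72 [227.2, 193.6, 58.9, 52.3] [257.2 217.7]
hood 0.81 [225.5, 191.6, 60.8, 53.2] [257.4 217.8]
tape_roll 0.72 [296.7, 177.1, 28.9, 30.2] [312.1 191.2]
tape_roll 0.67 [199.1, 151.5, 186.9, 118.0] [288.  212.8]
bauble 0.63 [349.9, 191.0, 26.8, 22.9] [363.3 202.7]
bauble 0.27 [199.5, 150.6, 184.8, 119.5] [287.7 212.8]
glue 0.69 [472.8, 256.2, 36.7, 31.0] [491.2 271.7]
pine_cone 0.95 [120.5, 169.8, 29.4, 27.9] [134.4 184.1]
bead_jar 0.98 [494.1, 195.1, 41.9, 32.3] [513.7 211.1]
bead_jar 0.17 [349.9, 190.6, 23.3, 22.8] [363. 203.]
pen_mug 0.88 [119.4, 251.8, 50.8, 39.1] [145.6 272.1]
```

```bash
python3 - <<'E'
import cv2
a=cv2.imread("pics/scene0.png")[200:420,180:500]; b=cv2.imread("pics/top0.png")[120:320,90:410]
cv2.imwrite("pics/s1.png",cv2.resize(a,(800,550),interpolation=2)); cv2.imwrite("pics/t1.png",cv2.resize(b,(800,500),interpolation=2))
E
```

```text
(no output)
```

View pics/s1.png

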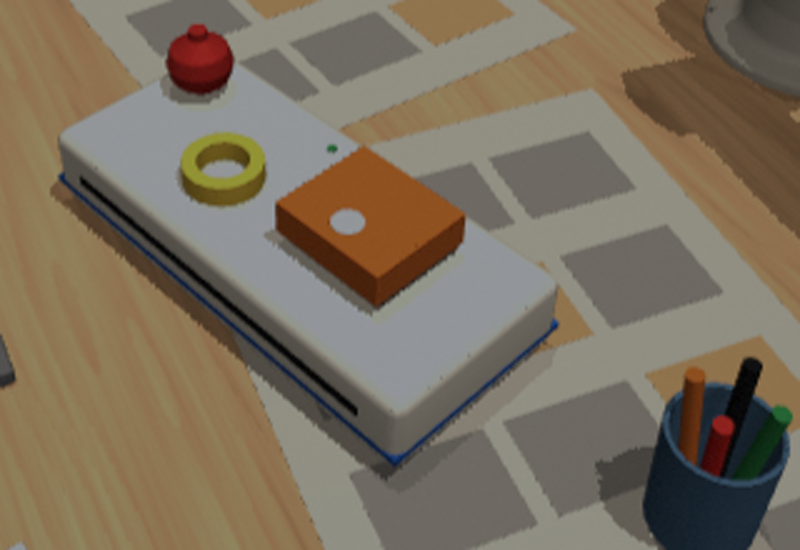

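View pics/t1.png

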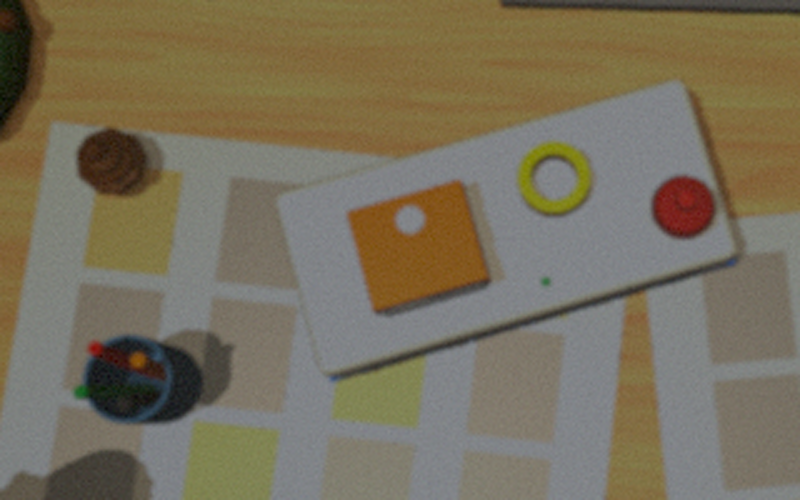

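The scene crop shows the shut hood with its mark at full-picture (319,289) in the scene view and (254,208) in the top view. The free edge points away from the robot. The tape roll is beside the hood on its −y side, and the mug and cone are well clear. Next I fit the laminator's pose.

```bash
cat > fit.py <<'E'
from h import *
from scipy.optimize import least_squares
def L2W(q,P):
    c,s=np.cos(q[2]),np.sin(q[2]); P=np.atleast_2d(P); return np.c_[q[0]+c*P[:,0]-s*P[:,1],q[1]+s*P[:,0]+c*P[:,1],P[:,2]]
E
python3 - <<'E'
from fit import *
t=capture("top"); s=capture("scene")
mark=[17,75,115]; 
lam=[[85,190,75],[85,-190,75],[-85,-190,75],[-85,190,75]]
hood=[[39,125,115],[39,25,115],[-49,25,115],[-49,125,115]]
T=[(410,220),(280,197),(682,82),(738,258),(330,375),(348,211),(460,181),(489,282),(378,308)]
S=[(347,222),(276,207),(365,147),(465,213),(379,277)]
def blob(c,u,v):
    g=cv2.cvtColor(c["color"],cv2.COLOR_RGB2HSV)[v-9:v+10,u-9:u+10,1].astype(float)
    w=np.clip(g.max()-30-g,0,None)*(g<(g.max()+g.min())/2); w=(g<(g.max()+g.min())/2)*1.
    n,l,st,ce=cv2.connectedComponentsWithStats(w.astype(np.uint8)); k=l[9,9]; print(st[k]); return ce[k]+[u-9,v-9]
mt,ms=blob(t,254,208),blob(s,319,289); print(mt,ms)
print("mark top/scene at z .115",atz(t,*mt,.115),atz(s,*ms,.115))
# triangulate
o1,d1=ray(t,*mt);o2,d2=ray(s,*ms);A=np.c_[d1,-d2];k=np.linalg.lstsq(A,o2-o1,rcond=None)[0];print("tri",o1+k[0]*d1,o2+k[1]*d2)
PT=np.array([mark]+lam+hood)/1e3; PS=np.array([mark,hood[0],hood[1],hood[2],hood[3]])/1e3
S=[S[0],S[1],S[2],S[3],S[4]]
uT=np.array(T)/2.5+[90,120]; uS=np.array(S)/2.5+[180,200]; uT[0]=mt;uS[0]=ms
# scene corner order: test all cyclic
best=None
for k in range(4):
  for rev in(1,-1):
    us=np.r_[uS[:1],np.roll(uS[1:][::rev],k,0)]
    f=lambda q:np.r_[(np.array([proj(t,p) for p in L2W(q,PT)])-uT).ravel(),(np.array([proj(s,p) for p in L2W(q,PS)])-us).ravel()]
    R=least_squares(f,[.45,.1,.2],loss="soft_l1")
    if best is None or R.cost<best[0].cost: best=(R,f(R.x))
q=best[0].x; print(q,np.degrees(q[2]),best[1].reshape(-1,2).round(1).tolist())
np.save("q.npy",q)
for n,p in dict(mark=[17,75,115],btn=[0,75,101],hinge=[-45,75,85],bc=[0,0,0]).items(): print(n,L2W(q,np.array(p)/1e3).round(4), np.hypot(*L2W(q,np.array(p)/1e3)[0,:2]).round(3))
for n,b,z in(("tape",(312.1,191.2),.085),("bauble",(363.3,202.7),.105),("cone",(134.4,184.1),.036),("mug",(145.6,272.1),.08)): print(n,atz(t,*b,z).round(3))
E
```

```text
[  3   3  12  12 120]
[  2   3  14  11 122]
[253.5 207.5] [318.56557377 288.1557377 ]
mark top/scene at z .115 [0.57383084 0.1402604  0.115     ] [0.57248329 0.13984733 0.115     ]
tri [0.57365604 0.1401169  0.1159091 ] [0.57287279 0.14060259 0.11583516]
[0.57843333 0.06326894 0.30547963] 17.502693302601905 [[0.1, 0.8], [-4.3, -2.1], [1.1, -2.4], [1.2, 0.0], [-5.2, 1.4], [-1.3, 0.5], [-0.1, -0.4], [-0.6, -1.0], [-2.7, 1.7], [0.2, -0.0], [-1.2, -0.5], [-0.6, -3.4], [-0.3, -2.0], [0.3, -0.6]]
mark [[0.5721 0.1399 0.115 ]] 0.589
btn [[0.5559 0.1348 0.101 ]] 0.572
hinge [[0.513  0.1213 0.085 ]] 0.527
bc [[0.5784 0.0633 0.    ]] 0.582
tape [0.619 0.019 0.085]
bauble [ 0.592 -0.09   0.105]
cone [0.636 0.428 0.036]
mug [0.434 0.37  0.08 ]
```

Emit:
{"fn": "apply_moves", "kwargs": {
  "steps": [
    [[0,0,0,0,0,0,-0.171],[0,0,0,0,0,0,-0.171],[0,0,0,0,0,0,-0.171],[0,0,0,0,0,0,-0.171]]
  ]
}}

```text
time_s: 1.6
tcp_pos: [0.2363, 0.5786, 0.2032]
ee_rot: [[0.955, 0.297, 0.0], [0.297, -0.955, -0.0], [0.0, 0.0, -1.0]]
wrist_force: [0.3, 0.1, 0.7]
gripper_width: 0.634
```

Emit:
{"fn": "apply_moves", "kwargs": {
  "steps": [
    [[0,16,43,0,0,0,0],[0,16,43,0,0,0,0],[0,16,43,0,0,0,0],[0,16,43,0,0,0,0],[0,16,43,0,0,0,0],[0,16,43,0,0,0,0],[0,16,43,0,0,0,0],[0,16,43,0,0,0,0],[0,16,43,0,0,0,0],[0,16,43,0,0,0,0],[0,16,43,0,0,0,0],[0,16,43,0,0,0,0]]
  ]
}}

```text
time_s: 3.1
tcp_pos: [0.5714, 0.1398, 0.2034]
ee_rot: [[0.956, 0.292, 0.0], [0.292, -0.956, 0.0], [0.0, 0.0, -1.0]]
wrist_force: [-0.3, 1.0, -0.4]
gripper_width: 0.007
```

```bash
cat >> h.py <<'E'
def st():
    s=sense(); R=np.array(s["ee_rot"]); p=np.array(s["tcp_pos"]); tip=p+.017*R[:,2]; q=np.load("q.npy"); c,n=np.cos(q[2]),np.sin(q[2])
    d=tip-[q[0],q[1],0]; hx=(c*d[0]+n*d[1]+.045)*1e3; ly=(-n*d[0]+c*d[1])*1e3
    print("t",s["time_s"],"tip",(tip*1e3).round(1),"from hinge x %.1f y %.1f z %.1f"%(hx,ly-75,tip[2]*1e3-85),"F",np.round(s["wrist_force"],1),"w",round(float(s["gripper_width"]),2)); return s,R,tip
E
python3 - <<'E'
from h import *
s,R,tip=st(); print(R.round(3).tolist()); print("to mark, tool axes mm",(R.T@(np.array([.573,.140,.116])-tip)*1e3).round(1))
E
```

```text
t 3.1 tip [571.4 139.9 186.4] from hinge x 61.4 y 0.1 z 101.4 F [-0.3  1.  -0.4] w 0.01
[[0.956, 0.292, 0.0], [0.292, -0.956, 0.0], [0.0, 0.0, -1.0]]
to mark, tool axes mm [ 1.5  0.3 70.4]
```

Emit:
{"fn": "apply_moves", "kwargs": {
  "steps": [
    [[0,1,0,22,0,0,0],[0,0,0,22,0,0,0],[0,0,0,16,0,0,0],[0,0,0,5,0,0,0],[0,0,0,3,0,0,0],[0,0,0,2,0,0,0],[0,0,0,0,0,0,0]]
  ]
}}

```text
time_s: 3.98
tcp_pos: [0.5717, 0.1416, 0.1336]
ee_rot: [[0.956, 0.292, 0.001], [0.292, -0.956, 0.0], [0.001, -0.0, -1.0]]
wrist_force: [0.2, -0.5, -0.6]
gripper_width: 0.002
```

Emit:
{"fn": "apply_moves", "kwargs": {
  "steps": [
    [[0,0,0,2,0,0,0],[0,0,0,2,0,0,0],[0,0,0,2,0,0,0],[0,0,0,0,0,0,0]]
  ]
}}

```text
time_s: 4.47
tcp_pos: [0.5714, 0.1413, 0.1269]
ee_rot: [[0.956, 0.292, -0.0], [0.292, -0.956, -0.0], [-0.001, 0.0, -1.0]]
wrist_force: [-0.2, -0.3, -0.2]
gripper_width: 0.007
```

Emit:
{"fn": "apply_moves", "kwargs": {
  "steps": [
    [[0,0,0,1.5,0,0,0],[0,0,0,0,0,0,0]]
  ]
}}

```text
time_s: 4.72
tcp_pos: [0.5715, 0.1414, 0.1255]
ee_rot: [[0.956, 0.292, -0.0], [0.292, -0.956, -0.0], [-0.0, 0.0, -1.0]]
wrist_force: [0.1, 0.1, -0.3]
gripper_width: 0.006
```

```bash
python3 - <<'E'
from h import *
st(); c=capture("scene"); save(c,"s2f"); cv2.imwrite("pics/s2.png",cv2.resize(c["color"][220:380,240:440,::-1],(800,640),interpolation=2)[:600]); st()
E
```

```text
t 4.725 tip [571.5 141.4 108.5] from hinge x 61.9 y 1.6 z 23.5 F [ 0.1  0.1 -0.3] w 0.01
t 4.775 tip [571.5 141.4 108.6] from hinge x 61.9 y 1.6 z 23.6 F [-1.4 -0.4 -1. ] w 0.01
```

View pics/s2.png

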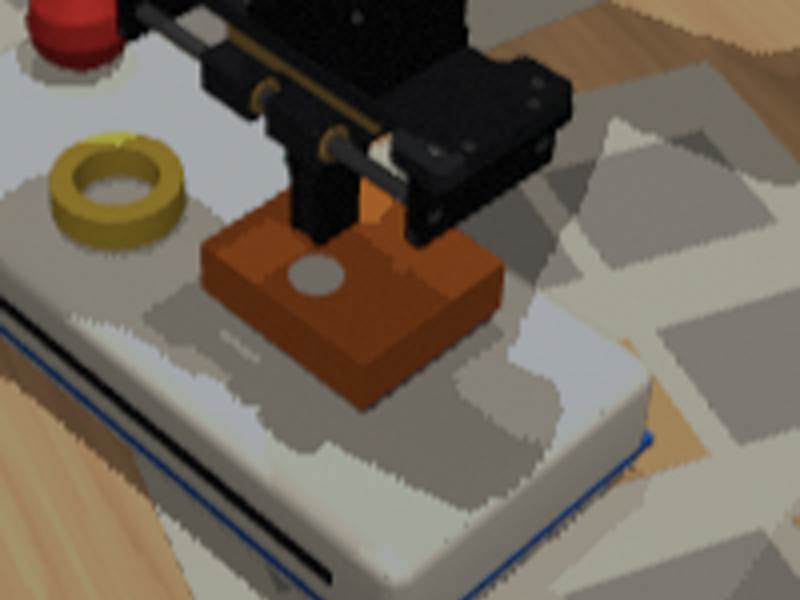

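The mark (crop 316,275) is uncovered and the finger pair ends at (320,242). That puts the tip about 20 mm above the mark, which agrees with the zero force. So closed fingertips reach less far than stated, and I'll descend until I feel contact.

Emit:
{"fn": "apply_moves", "kwargs": {
  "steps": [
    [[0,0,0,2,0,0,0],[0,0,0,2,0,0,0],[0,0,0,2,0,0,0],[0,0,0,2,0,0,0],[0,0,0,0,0,0,0]]
  ]
}}

```text
time_s: 5.4
tcp_pos: [0.5714, 0.1413, 0.1174]
ee_rot: [[0.956, 0.292, -0.0], [0.292, -0.956, -0.0], [-0.0, 0.0, -1.0]]
wrist_force: [0.6, 0.2, 0.4]
gripper_width: 0.007
```

Emit:
{"fn": "apply_moves", "kwargs": {
  "steps": [
    [[0,0,0,2,0,0,0],[0,0,0,2,0,0,0],[0,0,0,2,0,0,0],[0,0,0,0,0,0,0]]
  ]
}}

```text
time_s: 5.9
tcp_pos: [0.5714, 0.1413, 0.1114]
ee_rot: [[0.956, 0.292, -0.0], [0.292, -0.956, -0.0], [-0.001, 0.0, -1.0]]
wrist_force: [0.6, -0.1, -0.2]
gripper_width: 0.004
```

```bash
python3 - <<'E'
from h import *
s,R,tip=st(); c=capture("scene"); t=capture("top"); save(c,"s3f")
a=c["color"][220:370,250:450,::-1].copy(); b=t["color"][150:300,180:380,::-1].copy()
for im,cam,o in((a,c,(250,220)),(b,t,(180,150))):
    for p,col in((tip,(0,255,0)),([.573,.14,.1155],(255,0,255))):
        u=np.array(proj(cam,p))-o; cv2.circle(im,tuple(int(round(x)) for x in u),1,col,-1)
cv2.imwrite("pics/s3.png",np.vstack([cv2.resize(x,(400,300),interpolation=2) for x in (a,b)]))
E
```

```text
t 5.9 tip [571.4 141.3  94.4] from hinge x 61.7 y 1.6 z 9.4 F [ 0.6 -0.1 -0.2] w 0.0
```

View pics/s3.png

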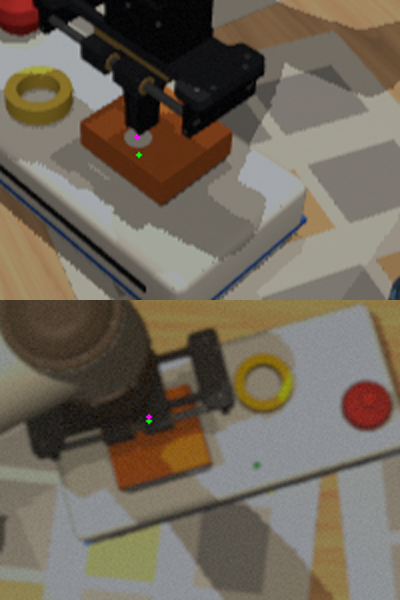

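The finger end is now just at the mark's upper rim (scene crop 140,132), while the nominal tip projects to (139,155). So the real tip is about 25 mm higher than nominal, and sideways it is aligned. I'll keep descending gently.

Emit:
{"fn": "apply_moves", "kwargs": {
  "steps": [
    [[0,0,0,1.5,0,0,0],[0,0,0,1.5,0,0,0],[0,0,0,0,0,0,0]]
  ]
}}

```text
time_s: 6.38
tcp_pos: [0.5714, 0.1413, 0.1084]
ee_rot: [[0.956, 0.292, -0.0], [0.292, -0.956, -0.0], [-0.0, 0.0, -1.0]]
wrist_force: [-0.4, 0.2, 0.1]
gripper_width: 0.002
```

Emit:
{"fn": "apply_moves", "kwargs": {
  "steps": [
    [[0,0,0,1.5,0,0,0],[0,0,0,1.5,0,0,0],[0,0,0,0,0,0,0]]
  ]
}}

```text
time_s: 6.75
tcp_pos: [0.5714, 0.1413, 0.1054]
ee_rot: [[0.956, 0.292, -0.0], [0.292, -0.956, -0.0], [-0.0, 0.0, -1.0]]
wrist_force: [-0.9, -0.8, 0.6]
gripper_width: 0.001
```

```bash
python3 - <<'E'
from h import *
for i in range(4): s,R,tip=st(); capture("top")
E
```

```text
t 6.75 tip [571.4 141.3  88.4] from hinge x 61.7 y 1.5 z 3.4 F [-0.9 -0.8  0.6] w 0.0
t 6.8 tip [571.5 141.4  88.6] from hinge x 61.9 y 1.6 z 3.6 F [0.1 0.2 0.5] w 0.0
t 6.85 tip [571.6 141.4  88.7] from hinge x 61.9 y 1.6 z 3.7 F [ 0.6 -1.3 -0.4] w 0.01
t 6.9 tip [571.6 141.4  88.7] from hinge x 61.9 y 1.6 z 3.7 F [ 1.  -0.5  0.8] w -0.0
```

Emit:
{"fn": "apply_moves", "kwargs": {
  "steps": [
    [[0,0,0,1.5,0,0,0],[0,0,0,1.5,0,0,0],[0,0,0,0,0,0,0]]
  ]
}}

```text
time_s: 7.32
tcp_pos: [0.5714, 0.1413, 0.1024]
ee_rot: [[0.956, 0.292, -0.0], [0.292, -0.956, -0.0], [-0.0, 0.0, -1.0]]
wrist_force: [-0.5, 0.0, 0.3]
gripper_width: 0.003
```

```bash
python3 - <<'E'
from h import *
for i in range(4): s,R,tip=st(); c=capture("scene")
cv2.imwrite("pics/s4.png",cv2.resize(c["color"][240:340,270:390,::-1],(720,600),interpolation=2))
E
```

```text
t 7.325 tip [571.4 141.3  85.4] from hinge x 61.7 y 1.6 z 0.4 F [-0.5  0.   0.3] w 0.0
t 7.375 tip [571.5 141.3  85.6] from hinge x 61.8 y 1.6 z 0.6 F [-0.4  0.3 -0.3] w 0.0
t 7.425 tip [571.5 141.4  85.6] from hinge x 61.9 y 1.6 z 0.6 F [ 0.3 -0.5  0.2] w 0.01
t 7.475 tip [571.5 141.4  85.6] from hinge x 61.9 y 1.6 z 0.6 F [ 0.2 -0.4 -0.3] w 0.0
```

View pics/s4.png

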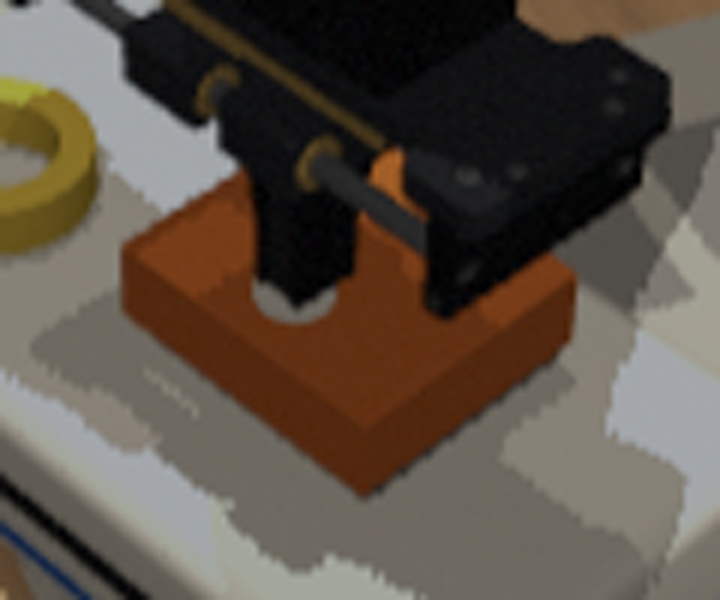

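Now the finger corner is at (298,308), just over the mark centre (294,290), so contact should be 0–3 mm away.

Emit:
{"fn": "apply_moves", "kwargs": {
  "steps": [
    [[0,0,0,1.5,0,0,0],[0,0,0,1.5,0,0,0],[0,0,0,0,0,0,0]]
  ]
}}

```text
time_s: 7.9
tcp_pos: [0.5714, 0.1413, 0.0994]
ee_rot: [[0.956, 0.292, -0.0], [0.292, -0.956, -0.0], [-0.0, 0.0, -1.0]]
wrist_force: [0.3, 0.3, 0.5]
gripper_width: 0.005
```

Emit:
{"fn": "apply_moves", "kwargs": {
  "steps": [
    [[0,0,0,1.5,0,0,0],[0,0,0,1.5,0,0,0],[0,0,0,0,0,0,0]]
  ]
}}

```text
time_s: 8.28
tcp_pos: [0.5715, 0.1413, 0.0965]
ee_rot: [[0.956, 0.292, -0.0], [0.292, -0.956, -0.0], [-0.0, 0.0, -1.0]]
wrist_force: [-0.5, -0.3, 0.0]
gripper_width: 0.007
```

```bash
python3 - <<'E'
from h import *
for i in range(4): s,R,tip=st(); c=capture("scene")
E
```

```text
t 8.275 tip [571.5 141.3  79.5] from hinge x 61.9 y 1.6 z -5.5 F [-0.5 -0.3  0. ] w 0.01
t 8.325 tip [571.5 141.4  79.6] from hinge x 61.9 y 1.6 z -5.4 F [0.5 0.6 0.3] w 0.01
t 8.375 tip [571.5 141.4  79.6] from hinge x 61.9 y 1.6 z -5.4 F [-0.7  0.3 -0.2] w 0.01
t 8.425 tip [571.5 141.4  79.6] from hinge x 61.9 y 1.6 z -5.4 F [-0.5 -0.9  0. ] w 0.01
```

```bash
cat >> h.py <<'E'
_b=cv2.imread("pics/s3f.png")[:,:,::-1]
def hoodshift(c,x0=308,x1=352,y0=298,y1=326):
    t=np.ascontiguousarray(_b[y0:y1,x0:x1]); m=cv2.matchTemplate(np.ascontiguousarray(c["color"][y0-8:y1+9,x0-8:x1+9]),t,cv2.TM_CCOEFF_NORMED)
    _,v,_,l=cv2.minMaxLoc(m); 
    w=lambda a,b:(m[l[1]+b,l[0]+a])
    sy=(w(0,-1)-w(0,1))/(2*(w(0,-1)+w(0,1)-2*v)) if 0<l[1]<m.shape[0]-1 else 0
    return round(float(v),3),l[0]-8,round(l[1]-8+float(sy),2)
E
python3 - <<'E'
from h import *
c=capture("scene"); save(c,"s5f"); print(hoodshift(c)); 
cv2.imwrite("pics/s5.png",cv2.resize(c["color"][240:340,270:390,::-1],(720,600),interpolation=2))
E
```

```text
(0.994, 0, 0.0)
```

View pics/s5.png

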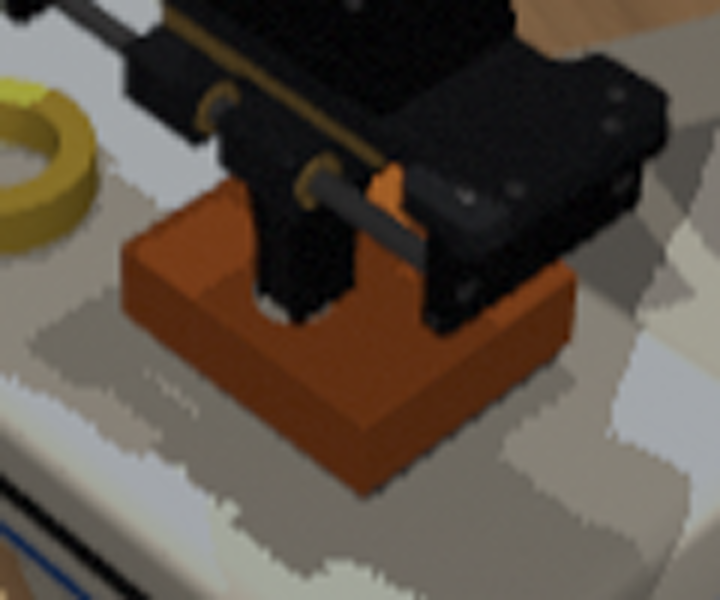

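Same view: the finger corner is at (295,322) against a predicted contact near (304,324), and the hood hasn't moved. The true tip is therefore about 19 mm behind the TCP rather than 17 mm ahead. I'll continue in small steps.

Emit:
{"fn": "apply_moves", "kwargs": {
  "steps": [
    [[0,0,0,1.5,0,0,0],[0,0,0,1.5,0,0,0],[0,0,0,0,0,0,0]]
  ]
}}

```text
time_s: 8.9
tcp_pos: [0.5725, 0.1418, 0.0942]
ee_rot: [[0.956, 0.292, 0.002], [0.292, -0.956, 0.001], [0.002, -0.0, -1.0]]
wrist_force: [2.2, 0.9, 1.9]
gripper_width: 0.004
```

```bash
python3 - <<'E'
from h import *
for i in range(2): s,R,tip=st(); c=capture("scene")
print(hoodshift(c))
E
```

```text
t 8.9 tip [572.5 141.8  77.2] from hinge x 63.0 y 1.6 z -7.8 F [2.2 0.9 1.9] w 0.0
t 8.95 tip [572.4 141.7  77.2] from hinge x 62.8 y 1.7 z -7.8 F [2.1 0.5 2.7] w 0.01
(0.978, 0, 0.63)
```

Emit:
{"fn": "apply_moves", "kwargs": {
  "steps": [
    [[0,0,0,1.5,0,0,0],[0,0,0,1.5,0,0,0],[0,0,0,1.5,0,0,0],[0,0,0,0,0,0,0]]
  ]
}}

```text
time_s: 9.5
tcp_pos: [0.5726, 0.1419, 0.0898]
ee_rot: [[0.956, 0.292, 0.002], [0.292, -0.956, 0.001], [0.003, -0.0, -1.0]]
wrist_force: [3.9, 1.7, 4.8]
gripper_width: 0.006
```

Emit:
{"fn": "apply_moves", "kwargs": {
  "steps": [
    [[0,0,0,1.5,0,0,0],[0,0,0,1.5,0,0,0],[0,0,0,0,0,0,0]]
  ]
}}

```text
time_s: 9.88
tcp_pos: [0.5728, 0.1419, 0.0894]
ee_rot: [[0.956, 0.293, 0.004], [0.293, -0.956, 0.001], [0.004, 0.001, -1.0]]
wrist_force: [-0.9, 1.3, 17.9]
gripper_width: 0.01
```

```bash
python3 - <<'E'
from h import *
for i in range(2): s,R,tip=st(); c=capture("scene")
print(hoodshift(c),s["tcp_pos"])
E
```

```text
t 9.875 tip [572.9 141.9  72.4] from hinge x 63.3 y 1.6 z -12.6 F [-0.9  1.3 17.9] w 0.01
t 9.925 tip [572.8 141.9  72.4] from hinge x 63.3 y 1.7 z -12.6 F [-0.3  0.7 16.2] w 0.0
(0.961, -1, 2.81) [0.57278611 0.14188335 0.08938391]
```

The force is 17 N at the stop and the hood edge has moved 2.8 px, so the press is complete. Releasing.

Emit:
{"fn": "apply_moves", "kwargs": {
  "steps": [
    [[0,0,0,-8,0,0,0],[0,0,0,-20,0,0,0],[0,0,0,-35,0,0,0],[0,0,0,-40,0,0,0],[0,0,0,-15,0,0,0],[0,0,0,-5,0,0,0],[0,15,0,0,0,0,0],[0,15,0,0,0,0,0]]
  ]
}}

```text
time_s: 10.98
tcp_pos: [0.5989, 0.1497, 0.2067]
ee_rot: [[0.957, 0.292, -0.005], [0.292, -0.957, -0.002], [-0.005, 0.0, -1.0]]
wrist_force: [0.2, -0.1, 0.1]
gripper_width: 0.006
```

```bash
python3 - <<'E'
from h import *
st(); c=capture("scene"); t=capture("top"); save(c,"s6f"); save(t,"t6f")
cv2.imwrite("pics/s6.png",np.hstack([cv2.resize(x,(400,400),interpolation=2) for x in (c["color"][220:340,260:380,::-1],t["color"][150:270,190:310,::-1])]))
q=np.load("q.npy"); p=np.array([q[0]+.0*1,q[1],0])
E
```

```text
t 10.975 tip [598.8 149.7 189.7] from hinge x 90.4 y 1.3 z 104.7 F [ 0.2 -0.1  0.1] w 0.01
```

View pics/s6.png

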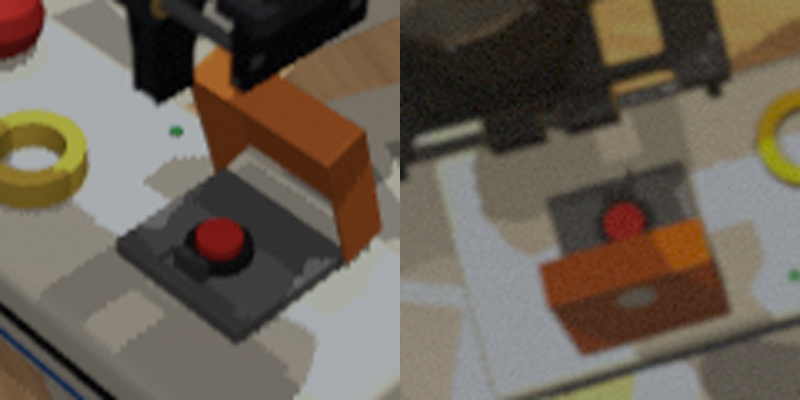

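The hood is open, with its back leaning toward the robot. The red button stands proud of its collar, at about scene px (326,290) and top px (257,216).

```bash
python3 - <<'E'
from h import *
from scipy import ndimage
P=[]
for n,w in(("scene",(315,280,340,300)),("top",(247,207,268,226))):
    c=capture(n); m=masks_of(c,"button_top"); 
    for x in m[:2]: print(n,x["confidence"],x["box"],np.argwhere(x["pixels"]).mean(0)[::-1])
    print("pred",proj(c,[.5559,.1348,.101]))
    a=c["color"].astype(int); k=(a[:,:,0]>90)&(a[:,:,1]<0.35*a[:,:,0]); z=np.zeros_like(k); x0,y0,x1,y1=w; z[y0:y1,x0:x1]=k[y0:y1,x0:x1]
    yy,xx=np.nonzero(z); print("red",xx.min(),xx.max(),yy.min(),yy.max(),xx.mean(),yy.mean()); print(atz(c,xx.mean(),yy.mean(),.099))
st()
E
```

```text
scene 0.68 [319.1, 284.7, 14.7, 12.2] [325.15068493 291.50684932]
scene 0.27 [202.8, 224.3, 199.6, 162.2] [309.88960699 299.6645706 ]
pred (np.float64(325.65095568275683), np.float64(289.16972277224914))
red 319 332 286 296 325.4754098360656 290.6393442622951
[0.5568716  0.13612392 0.099     ]
pred (np.float64(256.66090574158324), np.float64(217.15440184143966))
red 251 262 211 221 256.73118279569894 216.10752688172042
[0.55850057 0.13505328 0.099     ]
t 11.275 tip [599.1 149.8 191.1] from hinge x 90.7 y 1.3 z 106.1 F [-0.3  0.2 -0.4] w 0.0
```

Emit:
{"fn": "apply_moves", "kwargs": {
  "steps": [
    [[0,0,0,0,0,-0.1745,0],[0,0,0,0,0,-0.1745,0],[0,0,0,0,0,-0.1745,0],[0,2,1.3,30,0,0,0],[0,2,0,30,0,0,0],[0,1.5,0,20,0,0,0],[0,0,0,11,0,0,0],[0,0,0,0,0,0,0]]
  ]
}}

```text
time_s: 12.28
tcp_pos: [0.5611, 0.1368, 0.1276]
ee_rot: [[0.828, 0.292, -0.479], [0.253, -0.956, -0.146], [-0.501, 0.0, -0.866]]
wrist_force: [0.6, 0.2, -0.3]
gripper_width: 0.004
```

```bash
python3 - <<'E'
from h import *
s,R,tip=st(); p=np.array(s["tcp_pos"]); print(p.round(4),R.round(3).tolist())
c=capture("scene"); t=capture("top"); save(c,"s7f"); save(t,"t7f")
a=np.ascontiguousarray(c["color"][220:340,260:380,::-1]);b=np.ascontiguousarray(t["color"][150:270,190:310,::-1])
a,b=[cv2.resize(x,(400,400),interpolation=2) for x in(a,b)]
H1=p-.019*R[:,2]+.0095*R[:,0]; H2=p+[0,0,.036]+.017*R[:,2]+.0095*R[:,0]
for im,cam,o in((a,c,(260,220)),(b,t,(190,150))):
    for h,col in((H1,(0,255,0)),(H2,(255,0,255))):
        u=(np.array(proj(cam,h))-o+.5)*400/120; cv2.circle(im,tuple(int(round(x)) for x in u),3,col,-1); print(u.round())
cv2.imwrite("pics/s7.png",np.hstack([a,b]))
E
```

```text
t 12.275 tip [553.  134.3 112.8] from hinge x 42.1 y 0.4 z 27.8 F [ 0.6  0.2 -0.3] w 0.0
[0.5611 0.1368 0.1276] [[0.828, 0.292, -0.479], [0.253, -0.956, -0.146], [-0.501, 0.0, -0.866]]
[189. 200.]
[215. 177.]
[205. 179.]
[211. 205.]
```

View pics/s7.png

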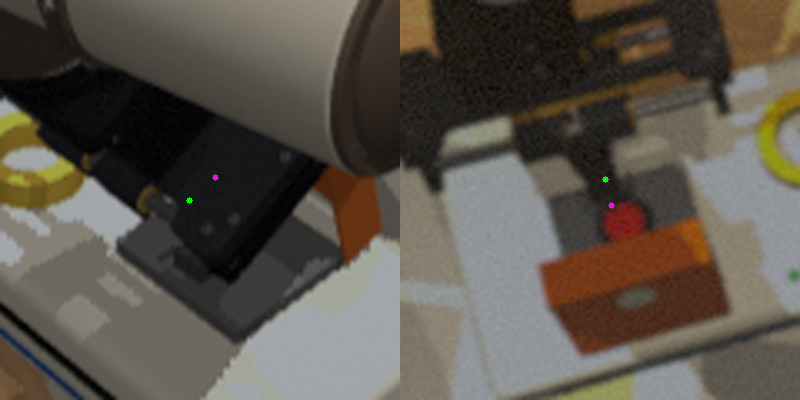

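In the top view the visible end of the finger is at about (612,205). That fits the green model, with the tip 19 mm behind the TCP, and the hood and body are clear of each other. Moving in to just above the button.

Emit:
{"fn": "apply_moves", "kwargs": {
  "steps": [
    [[0,-1,0,12,0,0,0],[0,-1,0,12,0,0,0],[0,-0.6,0,9,0,0,0],[0,0,0,5,0,0,0],[0,0,0,0,0,0,0]]
  ]
}}

```text
time_s: 13.0
tcp_pos: [0.5411, 0.1307, 0.0957]
ee_rot: [[0.828, 0.292, -0.479], [0.253, -0.956, -0.146], [-0.501, 0.0, -0.866]]
wrist_force: [0.4, -0.5, 0.7]
gripper_width: 0.005
```

Emit:
{"fn": "apply_moves", "kwargs": {
  "steps": [
    [[0,0.75,0,1.3,0,0,0],[0,0.75,0,1.3,0,0,0],[0,0.75,0,1.3,0,0,0],[0,0,0,0,0,0,0]]
  ]
}}

```text
time_s: 13.5
tcp_pos: [0.5413, 0.1308, 0.0914]
ee_rot: [[0.828, 0.292, -0.478], [0.253, -0.956, -0.146], [-0.5, 0.0, -0.866]]
wrist_force: [-0.1, 0.1, -0.8]
gripper_width: 0.006
```

```bash
python3 - <<'E'
from h import *
for i in range(3): s,R,tip=st(); t=capture("top")
save(t,"t8f"); print(np.round(s["tcp_pos"],4))
E
```

```text
t 13.5 tip [533.2 128.3  76.6] from hinge x 21.4 y 0.6 z -8.4 F [-0.1  0.1 -0.8] w 0.01
t 13.55 tip [533.2 128.3  76.7] from hinge x 21.5 y 0.7 z -8.3 F [ 0.2  0.5 -0.3] w 0.0
t 13.6 tip [533.2 128.3  76.7] from hinge x 21.5 y 0.6 z -8.3 F [0.3 0.1 0.8] w 0.01
[0.5414 0.1308 0.0915]
```

Contact is expected about 2–3 mm lower.

Emit:
{"fn": "apply_moves", "kwargs": {
  "steps": [
    [[0,0.75,0,1.3,0,0,0],[0,0.75,0,1.3,0,0,0],[0,0.5,0,0.9,0,0,0],[0,0,0,0,0,0,0]]
  ]
}}

```text
time_s: 14.15
tcp_pos: [0.5414, 0.1308, 0.0877]
ee_rot: [[0.828, 0.292, -0.478], [0.253, -0.956, -0.146], [-0.5, 0.0, -0.866]]
wrist_force: [0.1, 1.0, 1.8]
gripper_width: 0.007
```

Emit:
{"fn": "apply_moves", "kwargs": {
  "steps": [
    [[0,0.75,0,1.3,0,0,0],[0,0.5,0,0.9,0,0,0],[0,0,0,0,0,0,0]]
  ]
}}

```text
time_s: 14.52
tcp_pos: [0.5414, 0.1308, 0.0851]
ee_rot: [[0.828, 0.292, -0.478], [0.253, -0.956, -0.146], [-0.5, 0.0, -0.866]]
wrist_force: [-0.0, 0.5, 3.9]
gripper_width: 0.003
```

Emit:
{"fn": "apply_moves", "kwargs": {
  "steps": [
    [[0,0.5,0,0.9,0,0,0],[0,0.5,0,0.9,0,0,0],[0,0,0,0,0,0,0]]
  ]
}}

```text
time_s: 14.9
tcp_pos: [0.5415, 0.1308, 0.084]
ee_rot: [[0.828, 0.293, -0.478], [0.253, -0.956, -0.146], [-0.5, 0.0, -0.866]]
wrist_force: [-0.4, 0.3, 8.3]
gripper_width: 0.004
```

Emit:
{"fn": "apply_moves", "kwargs": {
  "steps": [
    [[0,0.5,0,0.9,0,0,0],[0,0.5,0,0.9,0,0,0],[0,0,0,0,0,0,0]]
  ]
}}

```text
time_s: 15.28
tcp_pos: [0.5415, 0.1307, 0.0837]
ee_rot: [[0.828, 0.293, -0.477], [0.254, -0.956, -0.147], [-0.5, 0.001, -0.866]]
wrist_force: [-1.6, 1.2, 13.9]
gripper_width: 0.004
```

It stops firmly at 14 N after about 5 mm of travel, so the button is fully in. Retracting along the tool axis, then levelling.

Emit:
{"fn": "apply_moves", "kwargs": {
  "steps": [
    [[0,-1.5,0,-2.6,0,0,0],[0,-2,0,-4,0,0,0],[0,0,0,-20,0,0,0],[0,0,0,-35,0,0,0],[0,0,0,-35,0,0,0],[0,0,0,-25,0,0,0],[0,0,0,0,0,0.1745,0],[0,0,0,0,0,0.1745,0],[0,0,0,0,0,0.1745,0],[0,0,0,-30,0,0,0],[0,0,0,0,0,0,0]]
  ]
}}

```text
time_s: 16.65
tcp_pos: [0.597, 0.1478, 0.2199]
ee_rot: [[0.956, 0.292, 0.004], [0.292, -0.956, 0.002], [0.005, -0.001, -1.0]]
wrist_force: [0.7, -0.5, -0.1]
gripper_width: 0.0
```

```bash
python3 - <<'E'
from h import *
s,R,tip=st(); print(np.round(s["tcp_pos"],4),R.round(3).tolist())
c=capture("scene"); m=masks_of(c,"button_top"); print([(x["confidence"],x["box"],np.argwhere(x["pixels"]).mean(0)[::-1]) for x in m[:1]])
a=c["color"].astype(int); k=(a[:,:,0]>90)&(a[:,:,1]<0.35*a[:,:,0]); yy,xx=np.nonzero(k[280:300,315:340]); print(xx.min()+315,xx.max()+315,yy.min()+280,yy.max()+280,xx.mean()+315,yy.mean()+280)
t=capture("top")
b=cv2.imread("pics/t6f.png")
for n in("tape_roll","bauble"): print(n,[(x["box"]) for x in masks_of(t,n)[:1]])
E
```

```text
t 16.65 tip [597.1 147.9 202.9] from hinge x 88.2 y 0.1 z 117.9 F [ 0.7 -0.5 -0.1] w 0.0
[0.597  0.1478 0.2199] [[0.956, 0.292, 0.004], [0.292, -0.956, 0.002], [0.005, -0.001, -1.0]]
[(0.68, [318.4, 284.3, 19.2, 13.8], array([325.59016393, 291.57377049]))]
319 332 286 296 325.55833333333334 290.625
tape_roll [[297.2, 176.6, 29.2, 28.6]]
bauble [[349.8, 192.4, 23.6, 20.8]]
```

The button is back out, the hood is still open and the tape roll and bauble haven't moved. Going over the hood and down behind it.

Emit:
{"fn": "apply_moves", "kwargs": {
  "steps": [
    [[0,-25,0,-5,0,0,0],[0,-36,0,0,0,0,0],[0,-36,0,0,0,0,0],[0,-36,0,0,0,0,0],[0,0,0,25,0,0,0],[0,0,0,30,0,0,0],[0,0,0,20,0,0,0],[0,0,0,7,0,0,0],[0,0,0,0,0,0,0]]
  ]
}}

```text
time_s: 18.02
tcp_pos: [0.4694, 0.1088, 0.1405]
ee_rot: [[0.956, 0.292, -0.001], [0.292, -0.956, -0.001], [-0.001, 0.0, -1.0]]
wrist_force: [0.2, -0.1, 0.6]
gripper_width: 0.004
```

```bash
python3 - <<'E'
from h import *
s,R,tip=st(); print(np.round(s["tcp_pos"],4),R.round(3).tolist())
c=capture("scene"); t=capture("top")
cv2.imwrite("pics/s9.png",np.hstack([cv2.resize(x,(400,400),interpolation=2) for x in (c["color"][200:340,250:390,::-1],t["color"][150:290,190:330,::-1])]))
E
```

```text
t 18.025 tip [469.4 108.8 123.5] from hinge x -45.3 y 1.2 z 38.5 F [ 0.2 -0.1  0.6] w 0.0
[0.4694 0.1088 0.1405] [[0.956, 0.292, -0.001], [0.292, -0.956, -0.001], [-0.001, 0.0, -1.0]]
```

View pics/s9.png

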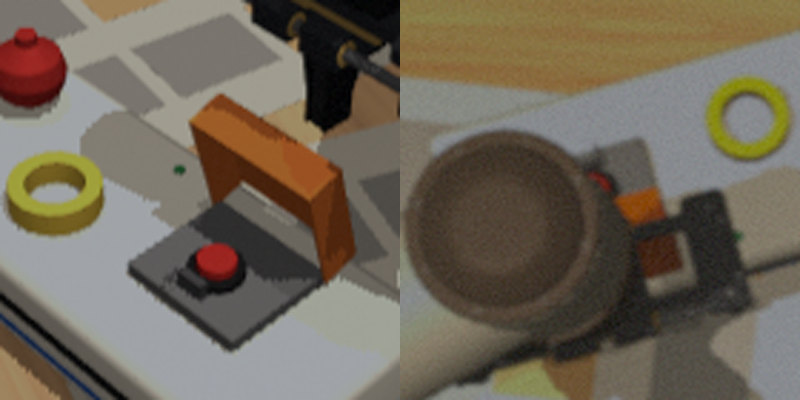

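The finger pair stands behind the open hood (scene crop 325,130, partly hidden by the hood's top edge) with clearance. Starting the swing.

Emit:
{"fn": "apply_moves", "kwargs": {
  "steps": [
    [[0,12,1,-1,0,0,0],[0,12,0,-1,0,0,0],[0,10,0,-0.5,0,0,0],[0,7.5,0,0,0,0,0],[0,7.5,0,1,0,0,0],[0,7.5,0,1.7,0,0,0],[0,7.5,0,2.3,0,0,0],[0,0,0,0,0,0,0]]
  ]
}}

```text
time_s: 19.12
tcp_pos: [0.5312, 0.1266, 0.1379]
ee_rot: [[0.956, 0.292, -0.0], [0.292, -0.956, -0.0], [-0.0, 0.0, -1.0]]
wrist_force: [-0.8, 0.3, 1.0]
gripper_width: 0.0
```

```bash
python3 - <<'E'
from h import *
s,R,tip=st(); print(np.round(s["tcp_pos"],4))
c=capture("scene"); save(c,"s10f"); print([x["box"] for x in masks_of(c,"hood")[:1]])
E
```

```text
t 19.125 tip [531.2 126.6 120.9] from hinge x 19.0 y -0.4 z 35.9 F [-0.8  0.3  1. ] w 0.0
[0.5312 0.1266 0.1379]
[[301.9, 247.7, 65.2, 53.1]]
```

Emit:
{"fn": "apply_moves", "kwargs": {
  "steps": [
    [[0,6.5,0,3.3,0,0,0],[0,6.7,0,3.7,0,0,0],[0,6.2,0,4.6,0,0,0],[0,4.5,0,3.8,0,0,0],[0,4,0,4.1,0,0,0],[0,3.8,0,4.3,0,0,0],[0,3.4,0,4.7,0,0,0],[0,2.2,0,3.2,0,0,0],[0,1.9,0,3.3,0,0,0],[0,1.7,0,3.5,0,0,0],[0,1,0,3.5,0,0,0],[0,0,0,0,0,0,0]]
  ]
}}

```text
time_s: 20.72
tcp_pos: [0.5709, 0.1387, 0.0962]
ee_rot: [[0.956, 0.292, -0.0], [0.292, -0.956, -0.0], [-0.0, 0.0, -1.0]]
wrist_force: [1.3, -0.1, 0.9]
gripper_width: 0.006
```

```bash
python3 - <<'E'
from h import *
s,R,tip=st(); print(np.round(s["tcp_pos"],4))
c=capture("scene"); save(c,"s11f"); print([x["box"] for x in masks_of(c,"hood")[:1]],hoodshift(c))
E
```

```text
t 20.725 tip [570.9 138.7  79.2] from hinge x 60.5 y -0.8 z -5.8 F [ 1.3 -0.1  0.9] w 0.01
[0.5709 0.1387 0.0962]
[[290.1, 266.5, 73.0, 57.8]] (0.997, 0, 0.01)
```

The hood is down at the shut height (shift 0.01 px). Now pressing it to the stop, 7.5 mm to about TCP z 0.0885.

Emit:
{"fn": "apply_moves", "kwargs": {
  "steps": [
    [[0,0,0,1.5,0,0,0],[0,0,0,1.5,0,0,0],[0,0,0,1.5,0,0,0],[0,0,0,1.5,0,0,0],[0,0,0,0,0,0,0]]
  ]
}}

```text
time_s: 21.45
tcp_pos: [0.5709, 0.1388, 0.0903]
ee_rot: [[0.956, 0.292, 0.0], [0.292, -0.956, 0.0], [0.0, -0.0, -1.0]]
wrist_force: [1.8, 1.5, 3.1]
gripper_width: 0.002
```

Emit:
{"fn": "apply_moves", "kwargs": {
  "steps": [
    [[0,0,0,1,0,0,0],[0,0,0,1,0,0,0],[0,0,0,0,0,0,0]]
  ]
}}

```text
time_s: 21.82
tcp_pos: [0.5711, 0.1389, 0.0899]
ee_rot: [[0.956, 0.292, 0.001], [0.292, -0.956, 0.0], [0.001, 0.0, -1.0]]
wrist_force: [0.3, 1.4, 9.7]
gripper_width: 0.007
```

```bash
python3 - <<'E'
from h import *
s,R,tip=st(); print(np.round(s["tcp_pos"],4))
c=capture("scene"); print(hoodshift(c))
E
```

```text
t 21.825 tip [571.2 138.9  72.9] from hinge x 60.8 y -0.7 z -12.1 F [0.3 1.4 9.7] w 0.01
[0.5711 0.1389 0.0899]
(0.96, -1, 2.78)
```

It's at the stop again: 9.7 N and the same 2.8 px shift. Releasing and clearing upward.

Emit:
{"fn": "apply_moves", "kwargs": {
  "steps": [
    [[0,0,0,-4,0,0,0],[0,0,0,-6,0,0,0],[0,0,0,-20,0,0,0],[0,0,0,-35,0,0,0],[0,0,0,-40,0,0,0],[0,0,0,-30,0,0,0],[0,0,-40,0,0,0,0],[0,0,-50,0,0,0,0],[0,0,-50,0,0,0,0],[0,0,-40,0,0,0,0],[0,0,0,0,0,0,0],[0,0,0,0,0,0,0]]
  ]
}}

```text
time_s: 23.38
tcp_pos: [0.5175, 0.3101, 0.2224]
ee_rot: [[0.956, 0.292, -0.002], [0.292, -0.956, -0.002], [-0.003, 0.001, -1.0]]
wrist_force: [0.6, -0.4, -0.1]
gripper_width: 0.008
```

```bash
python3 - <<'E'
from h import *
st(); c=capture("scene"); t=capture("top"); print(hoodshift(c))
for n in("hood","tape_roll","bauble","glue","bead_jar","pine_cone","pen_mug"): print(n,[[round(v) for v in masks_of(k,n)[0]["box"]] if masks_of(k,n) else None for k in(c,t)])
cv2.imwrite("pics/s12.png",np.hstack([cv2.resize(x,(400,400),interpolation=2) for x in (c["color"][120:400,180:460,::-1],t["color"][100:350,100:400,::-1])]))
E
```

```text
t 23.375 tip [517.4 310.1 205.4] from hinge x 61.1 y 178.7 z 120.4 F [ 0.6 -0.4 -0.1] w 0.01
(0.953, -1, 0.8)
hood [[291, 259, 72, 65], [227, 193, 58, 52]]
tape_roll [[252, 257, 36, 26], [296, 176, 29, 30]]
bauble [[197, 156, 28, 33], [350, 189, 25, 23]]
glue [[260, 142, 22, 45], [471, 258, 38, 29]]
bead_jar [[197, 155, 28, 37], [494, 195, 42, 30]]
pine_cone [[349, 460, 44, 19], [123, 173, 22, 14]]
pen_mug [None, [121, 253, 49, 36]]
```

View pics/s12.png

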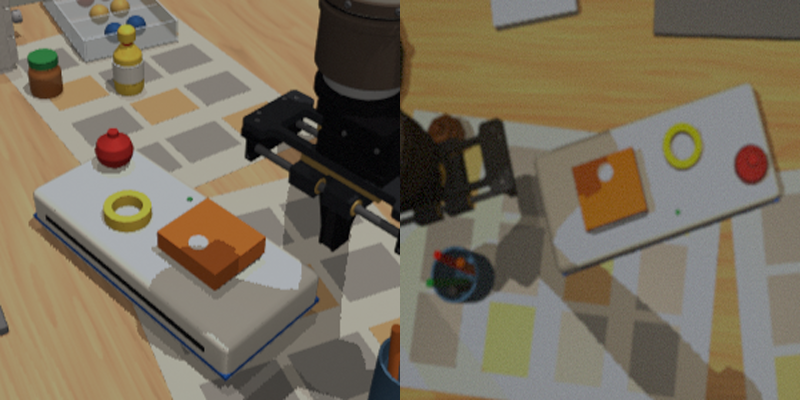

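The hood is shut (scene crop 212,243) with the tape roll, bauble, mug, cone, jar and glue where they were, and the gripper is clear. It has stayed shut more than a second after release, so it is latched.

```bash
python3 -c "
from h import *
c=capture('scene'); b=cv2.imread('pics/scene0.png')[:,:,::-1]
t=np.ascontiguousarray(b[298:326,308:352]); m=cv2.matchTemplate(np.ascontiguousarray(c['color'][290:335,300:361]),t,cv2.TM_CCOEFF_NORMED); print(cv2.minMaxLoc(m)[1::2]); st(); print(r.finish_job())"
```

```text
(0.9447775483131409, (8, 8))
t 24.875 tip [518.3 310.9 206.4] from hinge x 62.1 y 179.3 z 121.4 F [-0.2  0.1  0.4] w 0.01
the job is handed in; nothing more can be done
None
```

The laminator is cleared and shut again, and I handed the job in at about 25 s of the 58 s allowed.

1. **Opening:** I pressed the hood at its mark to the firm stop (about 18 N), let go, and it popped open.
2. **Button:** I pressed the red button with the tool tilted 30° so the gripper cleared the open hood. It went in about 5 mm to a firm stop (14 N) and came back out, which I confirmed in the picture.
3. **Closing:** I swung the hood down from behind with the fingertips, pressed it to the stop again (about 10 N), and let go. It latched.

**Last checks:** the hood's front corner matched the first picture to the pixel more than a second after release. The loose things stood where they were, as far as they showed; the arm hid the mug and part of the pine cone in one view each. The gripper was clear, with no force on the wrist.

**Checks that disagreed:**
- **Fingertip position:** the interface text says the fingertips stand 17 mm ahead of the TCP. Contact and pictures both put them about 19 mm behind it, so I worked from contact.
- **Hood corner check:** after the release, one check showed the hood's corner shifted by about 0.8 px, probably from changed shadows. The comparison with the first picture and the detected outlines showed no shift.
- **Bauble detection:** in the last side view the network mistook the jar for the bauble. In both pictures the bauble is visibly in place.

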